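# Prop the counter bin's lid on its tall stay for the night

## Task

Closing time: the steel bin on the counter has been wiped out and its lid thrown right back, and it should air overnight with the lid held ajar. While the lid still leans back, flip the tall stay (the one with the red knob) right up past upright to its stop, leaving the short black-knobbed stay folded; then swing the lid forward so that it comes down to rest on the tall stay. Do not knock over the parfait glass, and let go of everything at the end.

Things in the scene. Friction and masses are not known exactly. Their poses are not given: they have to be found in the camera images.
- bin: Empty open steel box fixed to the counter, 170 mm deep (x), 300 mm wide (y), walls 4 mm; side and rear walls 102 to 104 mm high; front wall (facing the robot, green stripe) cut down to a lip 74 mm high, 80 mm in front of the origin. Origin: centre of the underside; +x points to the far side (lid hinge), y to the robot's left.
- lid (a joint): Steel lid, 320 mm wide, 190 mm hinge to edge, 6 mm thick, 0.4-0.5 kg; level hinge along the bin's far rim, 110 mm above the counter, 160 mm behind the lip. Rad: 0 shut, 1.57 upright, 1.75 leaning back on its stop (start). Soft-close damper (0.4 N m s/rad): sinks slowly by its own weight, forward once past upright. Reads about 0.54 resting on the tall stay, 0.33 on the short one.
- lid_bar (a point): Middle of the lid's grip: white round bar 14 mm thick, 128 mm long, along the hinge, 34 mm clear of the lid's edge on two stubs 120 mm apart; on top, 336 mm above the counter, when the lid leans back. +x lies in the lid from bar to hinge, hinge line 230 mm away; y runs along bar and hinge, to the robot's left; z is the lid's outer normal (up when shut).
- tall_stay (a joint): Tall stay: brass bar 8 mm square with a red knob, 60 g, folded along the left or right half of the bin's lip. Pivot 87 mm above the counter, on the lip; swing axis front to back. Rad: 0 folded level, knob to the robot's right of its pivot; 1.57 upright; 1.71 on its stop, leaning 8 degrees to the robot's left, where it stays by its own weight. Short of upright it falls back.
- tall_knob (a point): Centre of the red knob: disc 20 mm in diameter, axis front to back, 24 mm between its flat ends (pinch these from above, fingers straddling the 4 mm lip wall; it turns between the fingers). Folded: 87 mm above the counter, 13 mm above the lip. x axis: swing axis, level, away from the robot. Pivot 105 mm away along +y; the knob swings up and over to the robot's left.
- short_stay (a joint): Short stay, to be left folded: the same brass bar with a black knob, 65 mm from pivot to knob centre, in the other half of the lip. Rad: 0 folded level, 1.71 up on its stop.
- parfait_centre (a point): Centre (half-way up) of a tall clear glass parfait cup, 170 mm high, 74 mm across the rim, 68 mm across the foot, standing loose on the counter left or right of the bin. z points up.

How it is judged:
On the way, in this order (a step that is already met when the one before it is completed fails the run):
1. the tall stay is up on its stop while the lid still leans back (value of joint tall_stay above 1.55 rad and value of joint lid above 1.4 rad), for 0.2 s.
2. the lid has come down onto the tall stay (value of joint tall_stay above 1.55 rad and value of joint lid between 0.4 and 0.65 rad), for 0.2 s.
At the end, for the whole second after the job is handed in: The tall stay is up (joint above 1.55 rad), the lid rests still on it (joint between 0.4 and 0.65 rad, slower than 0.1 rad/s), and the short stay is folded (below 0.35 rad) (all of step 2 and velocity of joint lid between -0.1 and 0.1 rad/s and value of joint short_stay below 0.35 rad); the robot touches nothing.
It fails at once if the parfait glass is knocked over (tilted more than 30 degrees) (angle between parfait_centre's own z axis and vertical above 0.52 rad).
It also fails if it takes over 58 s, if anything falls off the work surface, if the arm or the gripper's body presses on something with over 40 N, if the wrist force passes 120 N, or if a joint passes its speed limit or range.

## Robot

A 6-joint arm with a two-finger parallel gripper is mounted at the origin on the work surface. World frame = base frame: x ahead of the robot, y to its left, z up, the work surface at z = 0. Lengths are in m, angles in rad, forces in N, time in s.
With the tool pointing down it reaches from about 0.325 to 0.925 m from the base axis. Payload 3.1 kg.
Tool frame: the origin (TCP) lies on the centre line of the jaws, within the pads' length; the fingertips stand 8 mm ahead of it and the grasp point (between the pads) lies 11 mm behind it; z points along the fingers, y is the line along which they close (so a half turn about z gives the same grasp; the last joint's range is limited). The gripper opens to 85 mm and grips with 20 to 120 N. Pads are 22 mm wide; open, the fingers measure 114 mm over their backs; the gripper's body (76 mm by 85 mm) begins 54 mm behind the grasp point. The pads swing forward as they close: fully open they stand 13 mm farther back than shut.
Start: joints at [-1.375, 0.217, 1.613, -0, 1.311, -0.112], TCP at [0.189, -0.596, 0.239] pointing down, gripper open.
Joint ranges: [-2.75, 2.75], [-0.78, 2.1], [0.31, 2.55], [-1.13, 4.27], [0.13, 2.63], [-2.58, 2.58]. Speed limits (rad/s): [2.79, 2.79, 3.14, 3.14, 3.14, 3.14].

## Interface

Orientations are given as a unit quaternion [w, x, y, z].
In Python, from rig import sense, grab_frame, close_job gives the robot as it stands. The module is installed in compiled form; this text tells all that it offers.
- The arm moves only by the tool servo_tool, never from a script. Its argument "targets" is a list that holds one entry, the list of rows, each a list of 5 numbers: the closure, from 0 (fully open) to 1 (shut), then the shift along the tool's x, y, z in mm, then the turn about the tool's z in degrees. In form: [[[jaw, tx, ty, tz, spin], ...]]. A call has 1 to 5 rows; each row is the pose to reach, as a shift and turn from the pose commanded when the call began, along the tool's axes at that moment; what a row does not reach only later rows make up. A row lasts 1/8 s, in which the tool goes at most 62.5 mm and 10.7 degrees, less where a joint would pass 70% of its speed; a pose out of reach is approached as far as the arm can. A call with a gripper value outside its range is refused whole. The fingers move at their own pace and stop on an object; "force" is the grip in N (left out, the last holds). Time passes only in rows, so rows that repeat a pose let the fingers close. It gives the time, the measured TCP pose, the force, the opening and the grip force at its end, in the units of the state.
- sense(): the state, without advancing time (a new reading comes with each control period).
- grab_frame(name): name is "scene" or "top" or "wrist"; returns a dict with "frame" (480x640x3 uint8, red, green, blue), "z_map" (480x640 float32, m along the optical axis (not along the pixel's ray), 0 where there is no reading), "fx", "fy", "cx", "cy" (pixels), "origin" and "attitude" of the camera in the world. Camera axes: x right, y up, looking along -z (the intrinsics and any distortion apply to the point x, -y, -z); pixel columns grow to the right and rows downward; lengths in m; the calibration is good to about 2 mm. A picture is of the moment at which its call begins.
- close_job(): hands the job in; it is judged then, once.
The state is a dict: "t": time; "qpos": joint angles; "qd": joint speeds; "tau": joint torques, N m; "ee_pos": TCP position; "eef_rot": TCP orientation; "ft_force": force on the tool from outside, world axes, zero at the start; "ft_torque": the same for the moment, N m; "gripper_width": opening from 0.0 (shut) to 1.0 (fully open); "grasp_force": force on a finger pad.
Only numpy, scipy, OpenCV 4.12 (cv2) and the standard library are available. Lean on these libraries where they do the work, as an engineer would, in place of code of your own. Each camera call takes 0.05 s, during which the arm holds its last target. There are 200 camera calls.

## Working session

There is one attempt and no reset: what is moved stays moved. The work goes in short steps, Python scripts to look and compute and a tool call to move; the robot and the scene stay as the last step left them, time stands still between calls to the robot, and variables do not carry over. Pictures are saved under pics/ and viewed, at most 10 in all, crops included, and the job is handed in when it is done.

Besides the shell and the picture viewer there is one more tool, called after "Request:" as a command line: name --argument value ..., lists and objects as JSON in quotes. servo_tool: Moves the arm, as the interface text tells. Its arguments: {"type":"object","properties":{"targets":{"type":"array"},"force":{"type":"number"}},"required":["targets"]}

```bash
mkdir -p pics; cat > h.py <<'E'
import numpy as np, cv2
from rig import sense, grab_frame, close_job
from scipy.spatial.transform import Rotation as R
def rot(q): 
    q=np.array(q,float)
    return q if q.shape==(3,3) else R.from_quat(q[[1,2,3,0]]).as_matrix()
def pts(f):
    """world xyz per pixel from the depth map"""
    v,u=np.mgrid[0:480,0:640]; d=f["z_map"]
    c=np.stack([(u-f["cx"])/f["fx"]*d,-(v-f["cy"])/f["fy"]*d,-d],-1)
    return c@rot(f["attitude"]).T+np.array(f["origin"])
def ray(f,u,v,z):
    d=rot(f["attitude"])@np.array([(u-f["cx"])/f["fx"],-(v-f["cy"])/f["fy"],-1]); o=np.array(f["origin"])
    return o+d*(z-o[2])/d[2]
def save(n,im): cv2.imwrite(f"pics/{n}.png",im[...,::-1])
E
python3 - <<'E'
from h import *
a=grab_frame("scene");b=grab_frame("top")
for f in (a,b): print({k:v for k,v in f.items() if k not in("frame","z_map")})
save("a",np.hstack([cv2.resize(x["frame"],(400,300)) for x in (a,b)]))
for n,f in(("scene",a),("top",b)):
    save(n,f["frame"])
    h=cv2.cvtColor(f["frame"],cv2.COLOR_RGB2HSV);P=pts(f)
    m=(((h[...,0]<6)|(h[...,0]>174))&(h[...,1]>150)&(h[...,2]>60)).astype(np.uint8)
    k,l,s,c=cv2.connectedComponentsWithStats(m)
    for i in range(1,k):
        if s[i,4]>15: print(n,s[i],c[i],np.median(P[l==i],0))
s=sense();print(s)
E
```

```text
{'fx': 453.86227802434047, 'fy': 453.86227802434047, 'cx': 322.16649101115536, 'cy': 240.06811540308445, 'origin': array([0.91268435, 0.60867559, 0.84048934]), 'attitude': array([0.23899599, 0.099435  , 0.36315345, 0.89504925])}
{'fx': 454.14884658865213, 'fy': 454.14884658865213, 'cx': 326.4510922747088, 'cy': 247.63965647341954, 'origin': array([ 0.42107348, -0.02170421,  1.07917876]), 'attitude': array([ 0.70855057,  0.03706853, -0.02675769, -0.70417757])}
scene [293   0  21  34 305] [300.21311475  13.49836066] [-0.26478928 -1.65892496 -0.05445713]
scene [ 493    0   26  149 1979] [504.87417888  72.21980798] [0.19874879 0.06602365 0.45012566]
scene [ 321   10   60   72 1592] [357.04585427  46.78203518] [-0.43978437 -1.3329759  -0.15885306]
scene [518  82  44  45 775] [534.37677419 103.48129032] [0.05321914 0.05425116 0.33514393]
scene [180  93  26  20 361] [192.43213296 101.2299169 ] [ 0.62548332 -0.66097821  0.15767461]
scene [184 114  25  17  94] [195.9893617  123.61702128] [ 0.63707923 -0.63952164  0.09633573]
scene [458 115  26  11  57] [471.71929825 118.15789474] [0.22208476 
[... 1241 characters left out ...]
79 0.09494616]
{'t': 0.1, 'qpos': array([-1.37516205e+00,  2.17701110e-01,  1.61479292e+00, -2.94882175e-05,
        1.31128037e+00, -1.12249473e-01]), 'qd': array([-0.00028924,  0.00044771, -0.00410047,  0.00089379, -0.00143456,
        0.00143728]), 'tau': array([-5.25817086e-04, -3.98075581e+01, -3.04971385e+01, -1.53714718e-04,
        4.21051984e-03,  9.65604045e-06]), 'ee_pos': array([ 0.18924444, -0.59490569,  0.23807487]), 'eef_rot': array([-1.08933272e-03,  9.88173160e-01,  1.53338237e-01, -5.97018788e-05]), 'ft_force': array([-0.6532788 ,  0.27469354,  0.79929934]), 'ft_torque': array([-0.03442597,  0.05443659, -0.00596577]), 'grasp_force': 0.0, 'gripper_width': 1.0005347401788545}
```

View pics/scene.png

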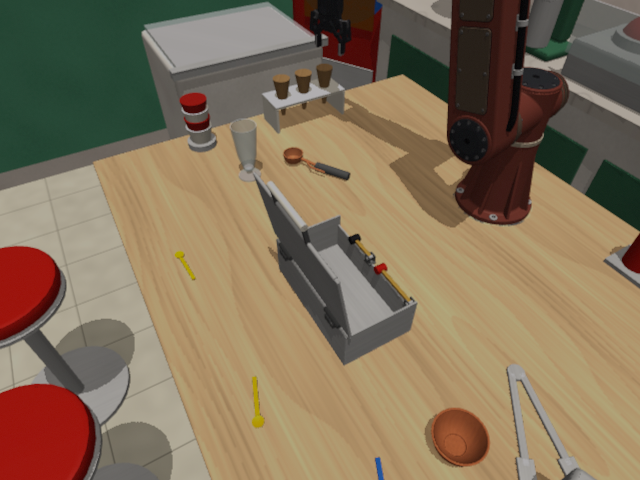

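View pics/top.png

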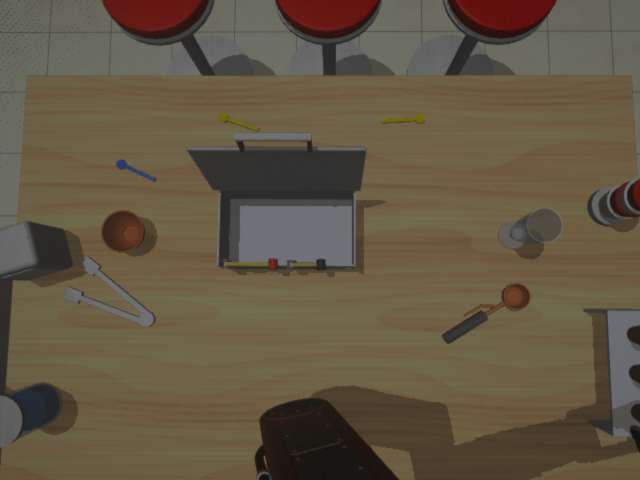

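The views show the red knob at top (272,264) and scene (380,268), with its brass bar running left. The black-knobbed stay is right of it at (321,264), the lid bar is at top (274,137), and the glass stands to the right of the bin with its foot at about (512,234).

```bash
python3 - <<'E'
from h import *
b=grab_frame("top");a=grab_frame("scene")
P=pts(b);h=cv2.cvtColor(b["frame"],cv2.COLOR_RGB2HSV)
def rays(f,u,v):
    d=rot(f["attitude"])@np.array([(u-f["cx"])/f["fx"],-(v-f["cy"])/f["fy"],-1]);return np.array(f["origin"]),d
def tri(u1,u2):
    A=[];B=[]
    for f,u in((b,u1),(a,u2)):
        o,d=rays(f,*u);d/=np.linalg.norm(d);M=np.eye(3)-np.outer(d,d);A.append(M);B.append(M@o)
    A=np.vstack(A);B=np.hstack(B);x=np.linalg.lstsq(A,B,rcond=None)[0];return x,np.linalg.norm(A@x-B)
print("knob tri",tri((272.1,264.3),(379.6,268.1)),"ray",ray(b,272.1,264.3,.092))
m=((h[...,0]>15)&(h[...,0]<32)&(h[...,1]>110)&(P[...,2]>.07)&(P[...,2]<.11)).astype(np.uint8)
k,l,s,c=cv2.connectedComponentsWithStats(m)
for i in range(1,k):
    if s[i,4]>15: print("brass",s[i],c[i],ray(b,*c[i],.09),[ray(b,s[i,0]+j*s[i,2],c[i][1],.09)[1] for j in(0,1)])
m=((P[...,2]>.31)&(P[...,2]<.36)&(P[...,0]>.6)&(P[...,0]<.85)&(abs(P[...,1])<.3))
m[:110]=0;m[150:]=0
v,u=np.nonzero(m);print("bar px",u.min(),u.max(),v.min(),v.max())
r=cv2.minAreaRect(np.c_[u,v].astype(np.float32));print(r,ray(b,*r[0],.340),np.median(P[m],0))
for uu in(245,255,275,295,305):
    mm=m[:,uu];print(uu,P[:,uu][mm][:,0].mean(),P[:,uu][mm].mean(0)[1:])
print("glass foot",ray(b,512,234,.01))
E
```

```text
knob tri (array([0.47469968, 0.11125236, 0.08548633]), np.float64(0.0019078732607656608)) ray [0.47330294 0.11122168 0.092     ]
brass [226 262  43   4 137] [245.97810219 263.88321168] [0.47397322 0.16870468 0.09      ] [np.float64(0.21251327978789106), np.float64(0.11829002739321985)]
brass [292 263  25   3  75] [304. 264.] [0.47448685 0.04178231 0.09      ] [np.float64(0.06799290874603056), np.float64(0.013409847582959902)]
bar px 235 311 133 147
((273.0, 140.0), (14.0, 76.0), 90.0) [0.66831086 0.07999374 0.34      ] [0.6730559  0.08017604 0.34088964]
245 0.6738245479587046 [0.12687323 0.3411797 ]
255 0.6740048748826981 [0.11017614 0.34075517]
275 0.67382211479319 [0.07654645 0.34148391]
295 0.6740524041289508 [0.0431335  0.34099054]
305 0.6744136706308774 [0.02647248 0.34003905]
glass foot [ 0.55253632 -0.44287088  0.01      ]
```

Request:
servo_tool --targets '[[[0,40,-48,0,0],[0,80,-96,0,0],[0,120,-144,0,0],[0,160,-192,0,0],[0,190,-231,0,0]]]'

```text
t: 0.82
ee_pos: [0.3009, -0.3156, 0.2391]
eef_rot: [-0.0, 0.988, 0.154, 0.0]
ft_force: [0.8, -0.4, -0.1]
gripper_width: 1.001
grasp_force: 0.0
```

Request:
servo_tool --targets '[[[0,40,-48,0,0],[0,80,-96,0,0],[0,120,-144,0,0],[0,160,-192,0,0],[0,190,-231,0,0]]]'

```text
t: 1.45
ee_pos: [0.4119, -0.0379, 0.2395]
eef_rot: [0.0, 0.988, 0.154, 0.001]
ft_force: [0.5, -0.2, -0.9]
gripper_width: 1.001
grasp_force: 0.0
```

Request:
servo_tool --targets '[[[0,40,-48,0,-10],[0,80,-96,0,-20],[0,106,-125,0,-30],[0,106,-125,0,-40],[0,106,-125,0,-50]]]'

```text
t: 2.08
ee_pos: [0.4745, 0.1118, 0.2389]
eef_rot: [-0.0, 0.829, 0.56, -0.0]
ft_force: [0.0, -0.1, 0.0]
gripper_width: 0.998
grasp_force: 0.0
```

Request:
servo_tool --targets '[[[0,0,0,0,-10],[0,0,0,0,-20],[0,0,0,0,-22.4],[0,0,0,0,-22.4]]]'

```text
t: 2.58
ee_pos: [0.4745, 0.111, 0.2391]
eef_rot: [-0.0, 0.707, 0.707, -0.0]
ft_force: [-0.2, -0.0, -0.9]
gripper_width: 1.0
grasp_force: 0.0
```

Request:
servo_tool --targets '[[[0,0,0,60,0],[0,0,0,110,0],[0,0,0,140,0],[0,0,0,155,0],[0,0,0,161,0]]]' --force 25

```text
t: 3.2
ee_pos: [0.4747, 0.111, 0.0779]
eef_rot: [-0.0, 0.707, 0.707, -0.0]
ft_force: [0.3, 0.6, 0.4]
gripper_width: 1.001
grasp_force: 0.0
```

Request:
servo_tool --targets '[[[0.5,0,0,0,0],[0.8,0,0,0,0],[0.8,0,0,0,0],[0.8,0,0,0,0],[0.8,0,0,0,0]]]' --force 25

```text
t: 3.82
ee_pos: [0.4751, 0.1111, 0.0792]
eef_rot: [0.0, 0.707, 0.707, 0.0]
ft_force: [-1.9, -0.9, 5.1]
gripper_width: 0.272
grasp_force: 31.2
```

```bash
python3 - <<'E'
from h import *
a=grab_frame("scene");w=grab_frame("wrist")
c=cv2.resize(a["frame"][180:360,260:460],(500,450));d=cv2.resize(w["frame"],(300,225))
o=np.zeros((450,800,3),np.uint8);o[:,:500]=c;o[:225,500:]=d;save("grip",o)
E
```

```text
(no output)
```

View pics/grip.png

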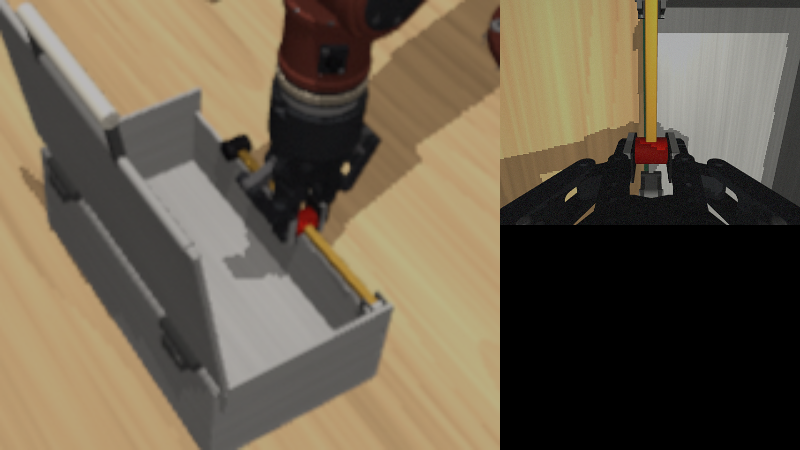

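The red knob is pinched between the pads and the fingers straddle the lip (wrist inset, 650,150). Next I swing it up along its arc.

Request:
servo_tool --targets '[[[0.8,2.1,0,-20.9,0],[0.8,8.3,0,-40.9,0],[0.8,18.3,0,-59.3,0],[0.8,31.8,0,-75.3,0],[0.8,48.3,0,-88.4,0]]]'

```text
t: 4.55
ee_pos: [0.4749, 0.1595, 0.1673]
eef_rot: [0.001, 0.707, 0.707, -0.0]
ft_force: [2.4, -0.9, -3.6]
gripper_width: 0.27
grasp_force: 27.0
```

Request:
servo_tool --targets '[[[0.8,18.7,0,-9.5,0],[0.8,38.9,0,-15.1,0],[0.8,54.5,0,-16.6,0],[0.8,65,0,-16.3,0],[0.8,69.5,0,-15.9,0]]]'

```text
t: 5.18
ee_pos: [0.4751, 0.2303, 0.1837]
eef_rot: [0.0, 0.707, 0.708, 0.001]
ft_force: [0.3, -2.5, 5.8]
gripper_width: 0.277
grasp_force: 27.2
```

```bash
python3 - <<'E'
from h import *
a=grab_frame("scene");w=grab_frame("wrist")
c=cv2.resize(a["frame"][160:340,260:460],(500,450));d=cv2.resize(w["frame"],(300,225))
o=np.zeros((450,800,3),np.uint8);o[:,:500]=c;o[:225,500:]=d;save("up",o)
E
```

```text
(no output)
```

View pics/up.png

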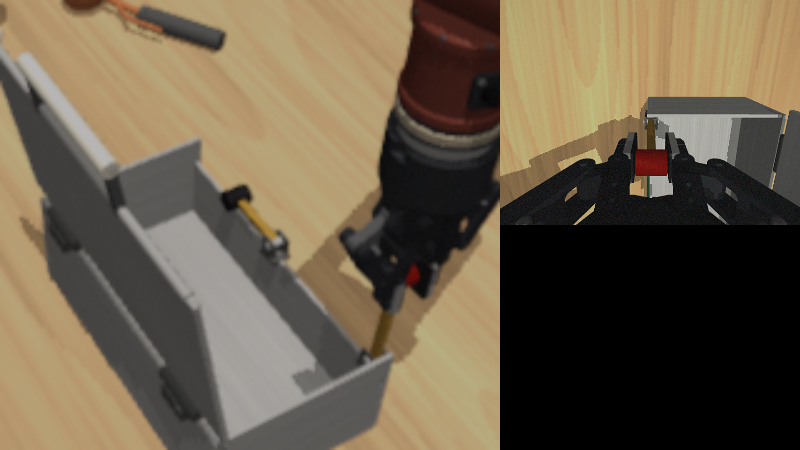

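The stay is up at the left end of the lip, near its stop, and the short stay is still folded. I'll release, rise, and check it.

Request:
servo_tool --targets '[[[0,0,0,0,0],[0,0,0,0,0],[0,0,0,0,0],[0,0,0,-30,0],[0,0,0,-80,0]]]'

```text
t: 5.9
ee_pos: [0.4727, 0.2283, 0.2605]
eef_rot: [-0.002, 0.707, 0.707, -0.003]
ft_force: [1.0, -0.3, -0.5]
gripper_width: 0.997
grasp_force: 0.0
```

Request:
servo_tool --targets '[[[0,0,0,-50,0],[0,0,0,-100,0],[0,0,0,-150,0],[1,0,0,-156,0],[1,0,0,-156,0]]]'

```text
t: 6.52
ee_pos: [0.4746, 0.2288, 0.4184]
eef_rot: [-0.0, 0.707, 0.707, 0.0]
ft_force: [-0.1, -0.7, -0.2]
gripper_width: 0.605
grasp_force: 0.0
```

Request:
servo_tool --targets '[[[1,-30,50,0,0],[1,-60,100,0,0],[1,-90,150,0,0],[1,-120,200,0,0],[1,-150,255,0,0]]]'

```text
t: 7.15
ee_pos: [0.7302, 0.0781, 0.4149]
eef_rot: [-0.002, 0.707, 0.707, -0.002]
ft_force: [1.4, 0.4, -0.1]
gripper_width: -0.003
grasp_force: 0.0
```

```bash
python3 - <<'E'
from h import *
a=grab_frame("scene");w=grab_frame("wrist");print(sense()["ee_pos"])
c=cv2.resize(a["frame"][80:340,200:460],(450,450));d=cv2.resize(w["frame"],(350,262))
o=np.zeros((450,800,3),np.uint8);o[:,:450]=c;o[:262,450:]=d;save("behind",o)
E
```

```text
[0.73265803 0.07444455 0.40819421]
```

View pics/behind.png

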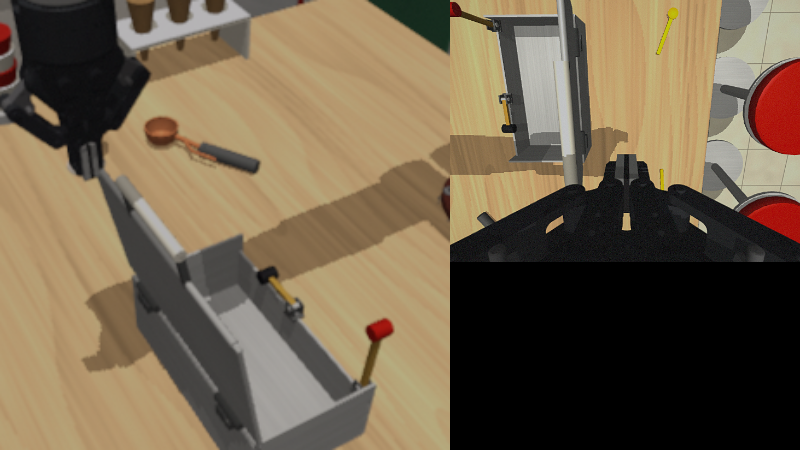

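The tall stay leans on its stop by itself (red knob at 380,328). The closed fingers are behind the lid bar. Now I lower them.

Request:
servo_tool --targets '[[[1,0,0,0,0],[1,0,0,40,0],[1,0,0,75,0],[1,0,0,88,0],[1,0,0,88,0]]]'

```text
t: 7.88
ee_pos: [0.7284, 0.0799, 0.3301]
eef_rot: [-0.001, 0.707, 0.708, -0.001]
ft_force: [0.3, 0.3, -0.7]
gripper_width: 0.003
grasp_force: 0.0
```

Request:
servo_tool --targets '[[[1,0,-15,0,0],[1,0,-30,0,0],[1,0,-50,0,0],[1,0,-70,0,0],[1,0,-85,0,0]]]'

```text
t: 8.5
ee_pos: [0.6453, 0.0793, 0.3349]
eef_rot: [0.002, 0.707, 0.707, 0.003]
ft_force: [0.1, 0.7, 1.0]
gripper_width: 0.002
grasp_force: 0.4
```

Request:
servo_tool --targets '[[[1,0,-15,0,0],[1,0,-30,0,0],[1,0,-45,0,0],[1,0,-55,0,0],[1,0,-55,0,0]]]'

```text
t: 9.12
ee_pos: [0.5889, 0.0789, 0.3307]
eef_rot: [-0.0, 0.707, 0.707, -0.0]
ft_force: [0.1, 0.1, 0.3]
gripper_width: 0.002
grasp_force: 0.0
```

Request:
servo_tool --targets '[[[1,0,0,-40,0],[1,0,0,-80,0],[1,0,0,-80,0],[1,0,0,-80,0],[1,0,0,-80,0]]]'

```text
t: 9.75
ee_pos: [0.589, 0.0789, 0.4083]
eef_rot: [-0.001, 0.707, 0.707, -0.001]
ft_force: [-0.1, -0.9, 0.1]
gripper_width: 0.002
grasp_force: 0.0
```

```bash
python3 - <<'E'
from h import *
a=grab_frame("scene");w=grab_frame("top");print(sense()["ee_pos"])
c=cv2.resize(a["frame"][80:340,200:460],(450,450));d=cv2.resize(w["frame"],(350,262))
o=np.zeros((450,800,3),np.uint8);o[:,:450]=c;o[:262,450:]=d;save("fall",o)
E
```

```text
[0.58908836 0.07894126 0.40869441]
```

View pics/fall.png

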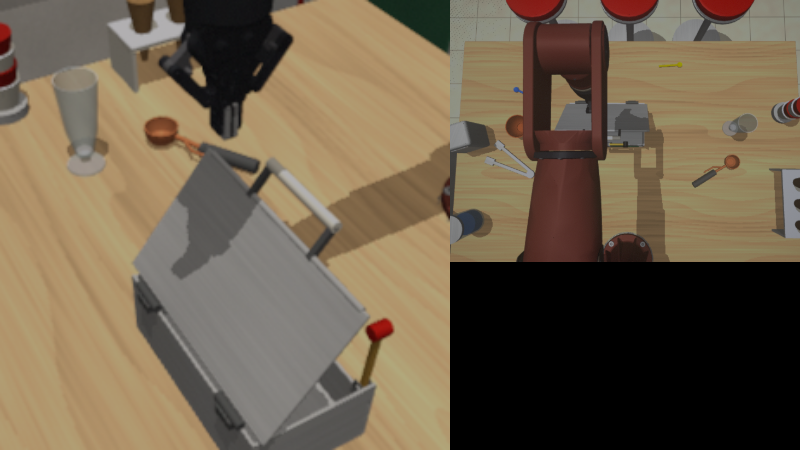

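The lid is sinking freely toward the red knob (380,328), the gripper is clear above it, and the glass is still standing. I'll let it settle.

Request:
servo_tool --targets '[[[1,0,0,-20,0],[1,0,0,-20,0],[1,0,0,-20,0],[1,0,0,-20,0],[1,0,0,-20,0]]]'

```text
t: 10.48
ee_pos: [0.5894, 0.079, 0.4301]
eef_rot: [-0.0, 0.707, 0.707, -0.0]
ft_force: [-0.2, 0.5, -0.3]
gripper_width: -0.002
grasp_force: 0.0
```

Request:
servo_tool --targets '[[[1,0,0,0,0],[1,0,0,0,0],[1,0,0,0,0],[1,0,0,0,0],[1,0,0,0,0]]]'

```text
t: 11.1
ee_pos: [0.5896, 0.079, 0.4306]
eef_rot: [0.0, 0.707, 0.707, 0.0]
ft_force: [0.6, -0.2, -0.6]
gripper_width: -0.003
grasp_force: 0.0
```

Request:
servo_tool --targets '[[[1,0,0,0,0],[1,0,0,0,0],[1,0,0,0,0],[1,0,0,0,0],[1,0,0,0,0]]]'

```text
t: 11.72
ee_pos: [0.5896, 0.0789, 0.4306]
eef_rot: [-0.0, 0.707, 0.707, -0.0]
ft_force: [0.3, 0.2, 0.2]
gripper_width: 0.0
grasp_force: 0.0
```

```bash
python3 - <<'E'
from h import *
for i in range(2):
    a=grab_frame("scene");P=pts(a)
    h=cv2.cvtColor(a["frame"],cv2.COLOR_RGB2HSV)
    m=(P[...,0]>.50)&(P[...,0]<.60)&(P[...,1]>.0)&(P[...,1]<.2)&(P[...,2]>.115)&(P[...,2]<.3)&(h[...,1]<40)
    print(np.arctan(-np.polyfit(P[m][:,0],P[m][:,2],1)[0]),m.sum())
    r=((h[...,0]<6)|(h[...,0]>174))&(h[...,1]>150)&(P[...,0]>.43)&(P[...,0]<.52)&(abs(P[...,1]-.2)<.1)
    print("knob",np.median(P[r],0))
save("end",cv2.resize(a["frame"][80:340,200:460],(450,450)))
E
```

```text
0.568234648369891 4858
knob [nan nan nan]
0.5684838961476365 4869
knob [nan nan nan]
  return _methods._mean(a, axis=axis, dtype=dtype,
  ret = um.true_divide(
```

View pics/end.png

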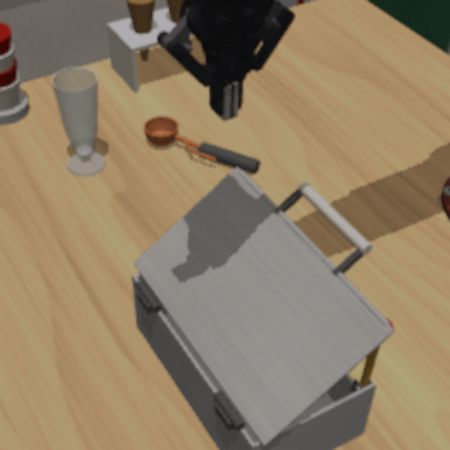

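The lid is at rest at about 0.57 rad (0.54 expected). It sits on the upright tall stay at (375,360), and the gripper is clear.

```bash
python3 -c "
from rig import close_job
print(close_job())"
```

```text
the job is handed in; nothing more can be done
None
```

The job is handed in: the lid rests still on the raised tall stay at about 0.57 rad, the glass is standing, nothing is being touched, and the short stay was folded when last seen, just before the lid came down.

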